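Plug in the relay and key the dosing controller on

TASK

Plug the loose blue relay into the white socket on the dosing controller until it sits fully home and straight. Then turn the key on the controller clockwise to its stop at the green dot. Leave the relay plugged in and the other things where they stand.

Things in the scene. Friction and masses are not known exactly. Their poses are not given: they have to be found in the camera images.
- relay: loose plug-in relay standing upright on its plug foot: blue block 44 (x) x 34 (y) x 46 mm high with a white blank label on top, over a grey plug foot 34 (x) x 24 (y) x 16 mm high with small brass contacts. Overall 62 mm high, about 0.11 kg. Origin: centre of the underside of the foot; z up; x along the long side. It fits the socket either way round (half a turn is the same).
- relay_shoulder (a point): point on the relay's axis 16 mm above the underside of its foot, where the blue block's flat underside overhangs the foot by 5 mm all round; axes as the relay's
- controller: grey controller housing, fixed, lying flat on the table, 140 (x) x 230 (y) x 45 mm high; origin: centre of its underside. On its top stand a white relay socket (centre at y +60 mm), a key switch (axis at y -60 mm) and a small green lamp (x -40, y 0). Along its back (+x) side three short black cable glands stand out 18 mm.
- socket_mouth (a point): centre of the mouth of the rectangular socket hole, in the top face of the white socket block with a dark hole (70 x 56 x 22 mm, top 67 mm above the table). Hole 36 (x) x 26 (y) mm with a 2 mm chamfer, 19 mm deep; z up, axes as the controller's, the hole's long side along x. The relay is home when its shoulder rests on this face.
- key_switch (a joint): angle of the key, rad: 0 is off (bow along the controller's x, white pointer line at the white dot); grows clockwise seen from above to the stop at 1.25 (green dot, on). Stiff enough to stay where it is left.
- key_grip (a point): centre of the key's black bow: an upright plate 32 (along this point's x) x 10 (y) x 26 mm high, 83 mm above the table, on the vertical turning axis of the key; axes turn with the key. The key stays in its lock.
- spice_jar: loose bystander: spice jar with white lid, 47 x 47 x 98 mm; origin at the centre of its underside
- vial: loose bystander: small vial with green cap, 31 x 31 x 63 mm; origin at the centre of its underside
- pot: loose bystander: small white lidded food tub with red strawberries printed on it, 72 x 71 x 71 mm; origin at the centre of its underside
There are look-alikes about, which are no part of the job. Several things have the shape of the relay; the one meant has the colours described above.

How it is judged:
By the outcome, as a careful person would: the job done as asked, in the order asked, and still so for the second after the job is handed in, with the robot touching nothing.
It also fails if it takes over 48 s, if anything falls off the work surface, if the arm or the gripper's body presses on something with over 40 N, if the wrist force passes 120 N, or if a joint passes its speed limit or range.

ROBOT

A 6-joint arm with a two-finger parallel gripper is mounted at the origin on a cart in front of the work surface, level with it; the furniture and walls round the work are solid. World frame = base frame: x ahead of the robot, y to its left, z up, the work surface at z = 0. Lengths are in mm, angles in rad, forces in N, time in s.
With the tool pointing down it reaches from about 275 to 1000 mm from the base axis. Payload 8.4 kg.
Tool frame: the origin (TCP) lies at the very end of the fingers, on their centre line; the grasp point (between the pads) lies 19 mm behind it; z points along the fingers, y is the direction in which the jaws open and shut (so a half turn about z gives the same grasp; the last joint's range is limited). The gripper opens to 85 mm and grips with 20 to 120 N. Pads are 22 mm wide; open, the fingers measure 114 mm over their backs; the gripper's body (76 mm by 85 mm) begins 54 mm behind the grasp point. The pads swing forward as they close: fully open they stand 13 mm farther back than shut.
Start: joints at [1.196, 0.353, 1.633, -0, 1.155, -0.002], TCP at [227.639, 582.072, 231.281] pointing down, gripper open.
Joint ranges: [-2.63, 2.63], [-0.92, 2.1], [0.06, 2.66], [-1.3, 4.44], [0, 2.69], [-3.02, 3.02]. Speed limits (rad/s): [2.22, 2.22, 2.79, 3.14, 3.14, 3.14].

INTERFACE

Orientations are given as [roll, pitch, yaw] about the fixed x, y, z axes, in that order (R = Rz(yaw) Ry(pitch) Rx(roll)).
In Python, from rig import sense, grab_frame, get_calibration, sign_off, boxes_of, trace gives the robot as it stands.
- The arm moves only by the tool servo_tool, never from a script. Its argument "rows" is a list of rows, each a list of 3 entries, a list of its own where there are three numbers: the finger opening in mm, from 0 to 85.4, then the shift along the tool's x, y, z in mm, then the turn, a rotation vector about the tool's x, y, z in degrees. A call has 1 to 8 rows; each row shifts and turns the commanded pose from where the row before left it, along the tool's axes as they then stand; what a row does not reach is not made up. A row lasts 1/8 s, in which the tool goes at most 62.5 mm and 10.7 degrees, less where a joint would pass 70% of its speed; a pose out of reach is approached as far as the arm can. A call is refused whole if a number of a shift passes 62.5 or a number of a turn 10.7, either way. A call with a gripper value outside its range is refused whole. The fingers move at their own pace and stop on an object; "force" is the grip in N (left out, the last holds). Time passes only in rows, so rows that do not move let the fingers close. It gives the time, the measured TCP pose, the force and the opening at its end, in the units of the state.
- sense(): the state, without advancing time (a new reading comes with each control period).
- grab_frame(name): name is "scene" or "top"; returns the picture (384x512x3 uint8, blue, green, red); there is no depth.
- get_calibration(name): a dict with "intrinsics" (3x3 intrinsics, pixels), "world_to_cam" (4x4, takes a point from world to camera coordinates). Camera axes: x right, y down, z forward; pixel columns grow to the right and rows downward; lengths in mm; the calibration is good to about 2 mm. A picture is of the moment at which its call begins. get_calibration takes no time and is no camera call.
- sign_off(): hands the job in, once; it reports no verdict.
Trained networks look in the newest picture that a camera, given by its name, has taken for a name from the list of things; names that differ only in an ending like _2 or _b are one class to them, and where a whole thing is asked for, a point or a joint stands for the part that bears it (a point fixed in the world has none). Each returns a list of dicts, best first, with "conf" (0 to 1); they miss things now and then, are a little off and sometimes report something else, mostly with a low value. They report only what shows in the picture. A call takes as long as a camera call. They do not tell look-alikes from the thing itself.
- boxes_of(camera, thing): "centre" ([x, y, z] in mm, in the coordinates of the camera as it stood for that picture, good to about 4 mm: the middle of the surface that is visible of it).
- trace(camera, thing): "mask" (384x512 bool, what is visible of it).
The state is a dict: "clock": time; "qpos": joint angles; "qvel": joint speeds; "joint_efforts": joint torques, N m; "eef_pos": TCP position; "tcp_rot": TCP orientation; "contact_force": force on the tool from outside, world axes, zero at the start; "wrist_torque": the same for the moment, N m; "opening": opening from 0.0 (shut) to 1.0 (fully open).
Only numpy, scipy, OpenCV 4.12 (cv2) and the standard library are available. Lean on these libraries where they do the work, as an engineer would, in place of code of your own. Each camera call takes 0.05 s, during which the arm holds its last target. There are 200 camera calls.

## Working session

There is one attempt and no reset: what is moved stays moved. The work goes in short steps, Python scripts to look and compute and a tool call to move; the robot and the scene stay as the last step left them, time stands still between calls to the robot, and variables do not carry over. Pictures are saved under pics/ and viewed, about 8 in all and at most 12, crops included, and the job is handed in when it is done.

Besides the shell and the picture viewer there is one more tool, called after "Request:" as name(argument=value, ...) on one line, values as JSON. servo_tool: Moves the arm, as the interface text tells. Its arguments: {"type":"object","properties":{"rows":{"type":"array","items":{"type":"array"}},"force":{"type":"number"}},"required":["rows"]}

```bash
mkdir -p pics; ls; python3 - <<'E'
from rig import *
import cv2,numpy as np
for n in("scene","top"):
    f=grab_frame(n); cv2.imwrite(f"pics/{n}0.png",f)
    c=get_calibration(n); print(n,np.round(c["intrinsics"],1).tolist(),np.round(c["world_to_cam"],3).tolist())
    T=np.linalg.inv(c["world_to_cam"])
    for t in("relay","controller","key_grip","spice_jar","vial","pot"):
        for d in boxes_of(n,t)[:4]:
            p=T@np.r_[d["centre"],1]; print(t,round(d["conf"],2),p[:3].round(0))
a=cv2.imread("pics/scene0.png");b=cv2.imread("pics/top0.png")
print(sense())
E
```

```text
pics
scene [[348.6, 0.0, 259.0], [0.0, 348.6, 189.0], [0.0, 0.0, 1.0]] [[0.616, -0.788, 0.007, -334.726], [-0.599, -0.473, -0.646, 455.977], [0.512, 0.393, -0.763, 559.101], [0.0, 0.0, 0.0, 1.0]]
relay 0.95 [494. 127.  63.]
relay 0.91 [498.  33.  57.]
relay 0.79 [416.  89.  60.]
relay 0.68 [ 543. -174.   42.]
controller 0.82 [ 547. -172.   43.]
key_grip 0.61 [ 555. -221.   87.]
key_grip 0.23 [501. 133.  60.]
spice_jar 0.9 [630. 179.  69.]
vial 0.52 [614. 274.  43.]
vial 0.46 [ 550. -171.   43.]
pot 0.72 [ 753. -134.   71.]
top [[358.5, 0.0, 251.0], [0.0, 358.5, 187.9], [0.0, 0.0, 1.0]] [[-0.014, -1.0, 0.007, 36.399], [-0.993, 0.013, -0.122, 613.558], [0.121, -0.009, -0.993, 892.5], [0.0, 0.0, 0.0, 1.0]]
relay 0.76 [509. 133.  64.]
relay 0.7 [426. 100.  61.]
relay 0.69 [512. 235.  64.]
relay 0.57 [510.  37.  61.]
controller 0.81 [ 566. -163.   45.]
spice_jar 0.65 [635. 188.  99.]
vial 0.69 [619. 278.  64.]
pot 0.63 [ 765. -129.   69.]
{'clock': 0.7, 'qpos': array([ 1.19560856e+00,  3.52969329e-01,  1.63340478e+00,  1.57471103e-05,
        1.15520775e+00, -2.39672921e-03]), 'qvel': array([-1.03197985e-05, -5.07420381e-04,  1.45946143e-03,  1.18792603e-03,
        2.05310210e-03,  1.44326657e-03]), 'joint_efforts': array([ 6.23131091e-04, -6.04987836e+01, -3.42411089e+01, -2.40979183e-06,
        8.86652942e-04,  1.16680485e-05]), 'eef_pos': array([227.62814892, 582.07288572, 231.29808889]), 'tcp_rot': array([ 3.14158182e+00, -1.43808448e-05,  2.76879525e+00]), 'contact_force': array([-0.50399605, -0.23676037,  0.36098869]), 'wrist_torque': array([-0.03578483,  0.02909076, -0.00052928]), 'opening': 1.002298771908892}
```

View pics/scene0.png

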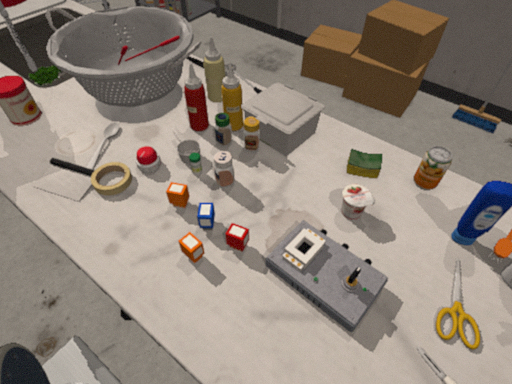

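View pics/top0.png

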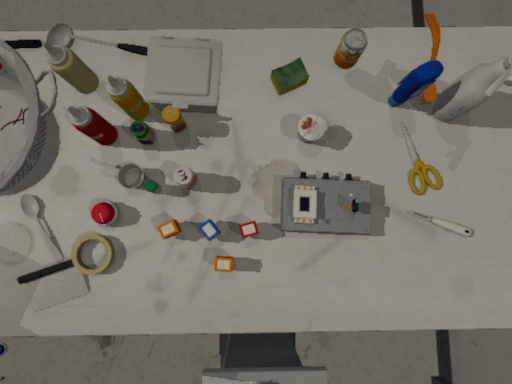

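The blue relay shows at top (209,230) and scene (206,215), with red and orange look-alikes round it. The controller's socket is at top (305,204), its key at (353,205). Next I'll take crops and fit silhouettes from both views.

```bash
cat > h.py <<'E'
from rig import *
import cv2,numpy as np
from scipy.optimize import minimize
C={n:get_calibration(n) for n in("scene","top")}
def proj(n,P):
    P=np.atleast_2d(P); c=C[n]; W=np.array(c["world_to_cam"]); q=P@W[:3,:3].T+W[:3,3]
    q=q@np.array(c["intrinsics"]).T; return q[:,:2]/q[:,2:]
def box(lx,ly,z0,z1,cx=0,cy=0):
    return np.array([[cx+sx*lx/2,cy+sy*ly/2,z] for sx in(-1,1) for sy in(-1,1) for z in(z0,z1)])
def place(B,x,y,yaw,z=0):
    c,s=np.cos(yaw),np.sin(yaw); return np.c_[B[:,0]*c-B[:,1]*s+x,B[:,0]*s+B[:,1]*c+y,B[:,2]+z]
S=8
def sil(n,boxes,pose,roi):
    x0,y0,w,h=roi; m=np.zeros((h*S,w*S),np.uint8)
    for B in boxes:
        p=(proj(n,place(B,*pose))-[x0-.5,y0-.5])*S
        cv2.fillConvexPoly(m,cv2.convexHull(np.round(p).astype(np.int32)),255)
    return cv2.resize(m,(w,h),interpolation=cv2.INTER_AREA)/255.
def fit(masks,boxes,p0,free=4,steps=(5,5,.1,5)):
    rois={}
    for n in masks:
        p=proj(n,np.vstack([place(B,*p0) for B in boxes])); a=np.floor(p.min(0)-12).astype(int); b=np.ceil(p.max(0)+12).astype(int); rois[n]=(*a,*(b-a))
    def cost(v):
        p=list(p0);p[:free]=v; t=0
        for n,m in masks.items():
            x,y,w,h=rois[n]; t+=np.abs(sil(n,boxes,p,rois[n])-m[y:y+h,x:x+w]).sum()
        return t
    v0=np.array(p0[:free],float); sx=np.vstack([v0]+[v0+np.eye(free)[i]*steps[i] for i in range(free)])
    r=minimize(cost,v0,method="Nelder-Mead",options=dict(initial_simplex=sx,maxiter=400,xatol=.02,fatol=.05)); return r.x,r.fun
RB=[box(44,34,16,62),box(34,24,0,16)]
CB=[box(140,230,0,45),box(70,56,45,67,0,60)]
E
python3 - <<'E'
from h import *
im={n:cv2.imread(f"pics/{n}0.png") for n in C}
def crop(n,cx,cy,w,h): return cv2.resize(im[n][cy-h//2:cy+h//2,cx-w//2:cx+w//2],(400,300),interpolation=cv2.INTER_CUBIC)
o=np.vstack([np.hstack([crop("top",325,204,120,90),crop("scene",325,270,136,102)]),np.hstack([crop("top",209,230,40,30),crop("scene",206,215,40,30)])])
cv2.imwrite("pics/c1.png",o)
for n in C: grab_frame(n)
M={}
for n in C:
    for t in("relay","controller"):
        best=trace(n,t)
        for i,d in enumerate(best):
            m=d["mask"]; b=im[n][m].mean(0); print(n,t,round(d["conf"],2),m.sum(),np.argwhere(m).mean(0)[::-1].round(1),b.round(0))
            M[f"{n}_{t}_{i}"]=m
np.savez("m.npz",**M)
E
```

```text
scene relay 0.91 410 [205.5 215.9] [138. 112. 102.]
scene relay 0.89 496 [236.6 237.1] [ 72.  80. 149.]
scene relay 0.63 510 [177.4 194.7] [ 64. 104. 161.]
scene relay 0.56 509 [190.7 247.1] [ 84. 121. 173.]
scene controller 0.93 6934 [326.5 274.2] [116. 120. 126.]
top relay 0.81 239 [247.9 228.8] [ 83.  93. 147.]
top relay 0.66 329 [168.4 228.3] [ 67. 105. 144.]
top relay 0.65 276 [209. 229.] [128. 105.  89.]
top controller 0.74 4909 [324.6 204.7] [ 93.  98. 100.]
```

View pics/c1.png

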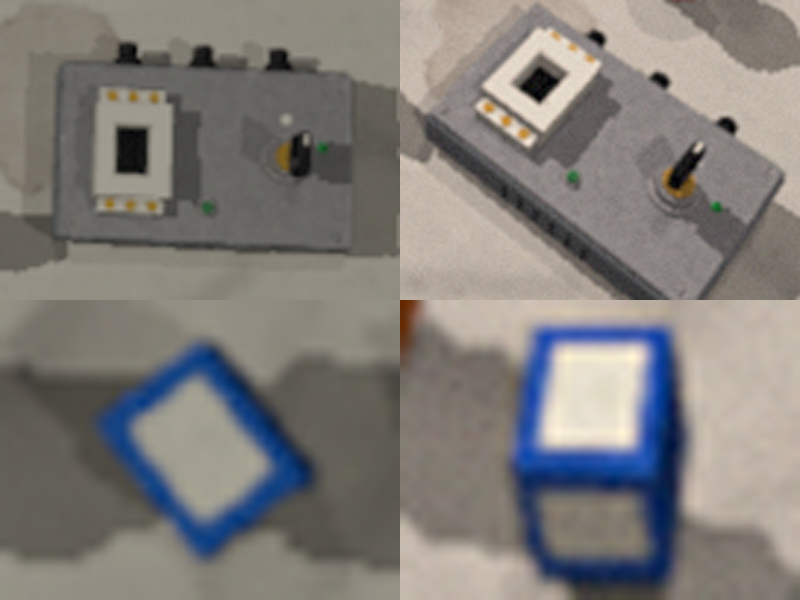

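The crops show the relay turned by some 35-40° (foot hidden from view). The socket is nearly square to the world axes, and the white and green dots lie near the key. Now fitting.

```bash
python3 - <<'E'
from h import *
im={n:cv2.imread(f"pics/{n}0.png") for n in C}
def hullmask(m):
    n,l,s,_=cv2.connectedComponentsWithStats(m.astype(np.uint8)); k=1+np.argmax(s[1:,4])
    p=np.argwhere(l==k)[:,::-1].astype(np.int32); o=np.zeros(m.shape,np.uint8); cv2.fillConvexPoly(o,cv2.convexHull(p),1); return o.astype(float)
mk={};ms={};mc={}
D=np.load("m.npz")
for n in C:
    I=im[n].astype(int); hsv=cv2.cvtColor(im[n],cv2.COLOR_BGR2HSV)
    r=np.zeros(I.shape[:2],bool); c={"top":(209,229),"scene":(206,215)}[n]; r[c[1]-18:c[1]+18,c[0]-16:c[0]+16]=1
    mk[n]=hullmask(r&(hsv[...,0]>100)&(hsv[...,0]<130)&(hsv[...,1]>120))
    r[:]=0; (a,b,c2,d)={"top":(288,182,318,226),"scene":(278,224,330,272)}[n]; r[b:d,a:c2]=1
    ctl=D[f"{n}_controller_0"]; r&=ctl
    w=r&(I.min(2)>140); 
    print(n,mk[n].sum(),w.sum()); ms[n]=hullmask(w); mc[n]=ctl.astype(float)
T=[RB[0]]
for sel in (("top",),("scene",),("top","scene")):
    print("relay",sel,fit({n:mk[n] for n in sel},T,[500,130,0.6,0],3), fit({n:mk[n] for n in sel},T,[500,130,-0.9,0],3))
print("relay z",fit(mk,T,[500,130,0.6,0],4),fit(mk,T,[500,130,-.9,0],4))
sb=[box(70,56,45,67)]
for sel in (("top",),("scene",),("top","scene")): print("sock",sel,fit({n:ms[n] for n in sel},sb,[560,-105,0,0],3))
print("sock z",fit(ms,sb,[560,-105,0,0],4))
for sel in (("top",),("scene",),("top","scene")): print("ctl",sel,fit({n:mc[n] for n in sel},CB,[560,-165,0,0],3))
# dark hole centroid (top): 
E
```

```text
scene 384.0 696
top 260.0 337
relay ('top',) (array([508.61780263, 136.02237466,   0.65679479]), np.float64(24.6078431372549)) (array([509.04423983, 135.81414797,  -0.59445229]), np.float64(93.60392156862744))
relay ('scene',) (array([507.94973064, 136.42990761,   0.69996466]), np.float64(35.34901960784313)) (array([507.87802423, 136.63243169,  -0.64847669]), np.float64(95.17254901960784))
relay ('top', 'scene') (array([508.29389333, 136.42244044,   0.69323901]), np.float64(64.14901960784314)) (array([507.79327627, 136.60326405,  -0.63293955]), np.float64(190.02352941176468))
relay z (array([508.334102  , 136.72474453,   0.6970821 ,  -2.90969669]), np.float64(62.509803921568626)) (array([509.29600638, 137.24057315,  -0.68249279,  -2.03953803]), np.float64(191.72156862745098))
sock ('top',) (array([ 5.70995639e+02, -1.06078739e+02, -1.06786280e-01]), np.float64(79.21176470588236))
sock ('scene',) (array([ 5.78969372e+02, -1.01923761e+02, -6.05945645e-02]), np.float64(69.0078431372549))
sock ('top', 'scene') (array([ 5.75784581e+02, -1.04264792e+02, -4.11910815e-02]), np.float64(255.66666666666666))
sock z (array([ 5.71454663e+02, -1.04517633e+02, -9.02041139e-02,  9.56442216e+00]), np.float64(199.84313725490193))
ctl ('top',) (array([ 5.66970868e+02, -1.62217968e+02, -5.91542789e-02]), np.float64(286.45490196078435))
ctl ('scene',) (array([ 5.68281424e+02, -1.64710653e+02, -5.28912284e-02]), np.float64(436.5411764705882))
ctl ('top', 'scene') (array([ 5.67792814e+02, -1.64378341e+02, -5.66864461e-02]), np.float64(744.0274509803921))
```

```bash
cat > plan.py <<'E'
import sys,numpy as np
from rig import sense
from scipy.spatial.transform import Rotation as R
# x y z yaw n opening [start x y z yaw]
a=list(map(float,sys.argv[1:])); s=sense()
R0=R.from_euler("xyz",s["tcp_rot"]); p0=np.array(s["eef_pos"])
if len(a)>6: p0=np.array(a[6:9]); R0=R.from_euler("xyz",[np.pi,0,a[9]])
R1=R.from_euler("xyz",[np.pi,0,a[3]]); n=int(a[4]); P=p0.copy(); Q=R0
for i in range(1,n+1):
    d=(np.array(a[:3])-P)/(n-i+1); t=(Q.inv()*R1).as_rotvec(degrees=True)/(n-i+1)
    sh=np.round(Q.inv().apply(d),1); t=np.round(t,2)
    P=P+Q.apply(sh); Q=Q*R.from_rotvec(t,degrees=True)
    print([a[5],sh.tolist(),t.tolist()],end=",\n" if i%8==0 else ",")
print(P)
E
python3 plan.py 508.3 136.5 130 0.692 16 70
python3 - <<'E'
from h import *
im={n:cv2.imread(f"pics/{n}0.png") for n in C}; o=[]
for n,(cx,cy) in {"top":(325,204),"scene":(322,265)}.items():
    w,h=100,75; x0,y0=cx-50,cy-37; K=8
    g=cv2.resize(im[n][y0:y0+h,x0:x0+w],(w*K,h*K),interpolation=cv2.INTER_CUBIC)
    def d(B,col):
        q=((proj(n,place(np.array(B,float),567.8,-164.4,-.0567))-[x0-.5,y0-.5])*K); cv2.polylines(g,[np.round(q).astype(np.int32)],True,col,1)
    r=lambda lx,ly,z,cy=0:[[lx/2,ly/2+cy,z],[-lx/2,ly/2+cy,z],[-lx/2,-ly/2+cy,z],[lx/2,-ly/2+cy,z]]
    d(r(70,56,67,60),(0,0,255));d(r(40,30,67,60),(0,255,0));d(r(32,10,96,-60),(255,0,255));d(r(140,230,45),(255,0,0)); o.append(cv2.resize(g,(400,300),interpolation=cv2.INTER_AREA) if 0 else g)
cv2.imwrite("pics/ov1.png",o[0]);cv2.imwrite("pics/ov2.png",o[1])
E
```

```text
[70.0, [-26.5, -19.5, 6.3], [0.0, -0.0, 7.44]],[70.0, [-28.8, -16.0, 6.3], [0.0, -0.0, 7.44]],[70.0, [-30.6, -12.1, 6.3], [0.0, -0.0, 7.44]],[70.0, [-31.9, -8.0, 6.3], [0.0, -0.0, 7.44]],[70.0, [-32.7, -3.8, 6.3], [0.0, -0.0, 7.44]],[70.0, [-32.9, 0.4, 6.3], [0.0, -0.0, 7.44]],[70.0, [-32.6, 4.7, 6.3], [0.0, -0.0, 7.44]],[70.0, [-31.7, 8.9, 6.4], [0.0, -0.0, 7.43]],
[70.0, [-30.3, 12.9, 6.3], [0.0, -0.0, 7.44]],[70.0, [-28.3, 16.7, 6.4], [0.0, -0.0, 7.43]],[70.0, [-26.0, 20.2, 6.3], [0.0, -0.0, 7.44]],[70.0, [-23.1, 23.4, 6.4], [0.0, -0.0, 7.43]],[70.0, [-19.9, 26.2, 6.3], [0.0, -0.0, 7.44]],[70.0, [-16.3, 28.6, 6.4], [0.0, -0.0, 7.43]],[70.0, [-12.5, 30.5, 6.3], [0.0, -0.0, 7.44]],[70.0, [-8.4, 31.8, 6.4], [-0.0, -0.0, 7.43]],
[508.33880323 136.52631024 129.99398299]
```

View pics/ov1.png

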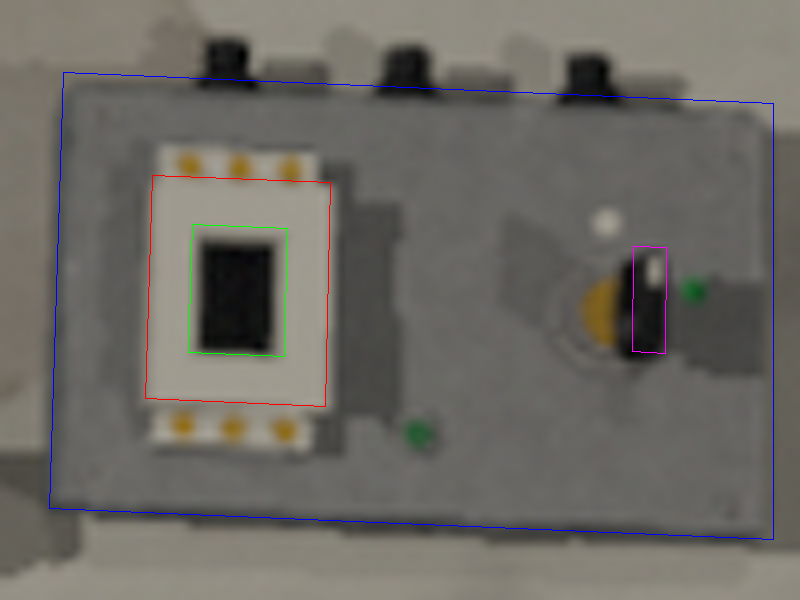

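View pics/ov2.png

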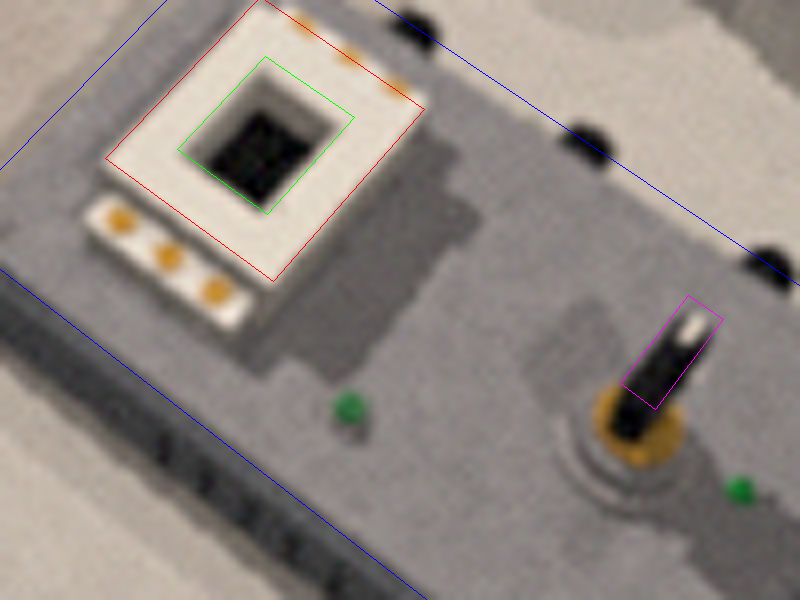

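The overlay agrees to about 1–2 mm: in the top view the true hole centre is near (236,297) against the model's (238,291), so the socket x should be about 1–1.5 mm lower. The key is at its off position. Moving.

Request:
servo_tool(rows=[[70,[-26.5,-19.5,6.3],[0,0,7.44]],[70,[-28.8,-16,6.3],[0,0,7.44]],[70,[-30.6,-12.1,6.3],[0,0,7.44]],[70,[-31.9,-8,6.3],[0,0,7.44]],[70,[-32.7,-3.8,6.3],[0,0,7.44]],[70,[-32.9,0.4,6.3],[0,0,7.44]],[70,[-32.6,4.7,6.3],[0,0,7.44]],[70,[-31.7,8.9,6.4],[0,0,7.43]]])

```text
clock: 2.0
eef_pos: [368.6, 358.4, 180.8]
tcp_rot: [3.141, -0.0, 1.726]
contact_force: [1.1, -0.1, 0.4]
opening: 0.821
```

Request:
servo_tool(rows=[[70,[-30.3,12.9,6.3],[0,0,7.44]],[70,[-28.3,16.7,6.4],[0,0,7.43]],[70,[-26,20.2,6.3],[0,0,7.44]],[70,[-23.1,23.4,6.4],[0,0,7.43]],[70,[-19.9,26.2,6.3],[0,0,7.44]],[70,[-16.3,28.6,6.4],[0,0,7.43]],[70,[-12.5,30.5,6.3],[0,0,7.44]],[70,[-8.4,31.8,6.4],[0,0,7.43]]])

```text
clock: 3.0
eef_pos: [509.0, 135.6, 129.9]
tcp_rot: [3.141, -0.0, 0.688]
contact_force: [-0.3, 0.3, -0.2]
opening: 0.819
```

Request:
servo_tool(rows=[[70,[0,0,0],[0,0,0]],[70,[0,0,0],[0,0,0]]])

```text
clock: 3.25
eef_pos: [508.1, 136.7, 130.0]
tcp_rot: [-3.141, 0.0, 0.693]
contact_force: [0.3, 0.6, -0.8]
opening: 0.816
```

Request:
servo_tool(rows=[[70,[0,0,30],[0,0,0]],[70,[0,0,35],[0,0,0]],[70,[0,0,30],[0,0,0]],[70,[0,0,11],[0,0,0]],[70,[0,0,0],[0,0,0]],[0,[0,0,0],[0,0,0]],[0,[0,0,0],[0,0,0]],[0,[0,0,0],[0,0,0]]], force=50)

```text
clock: 4.25
eef_pos: [509.1, 136.8, 25.2]
tcp_rot: [3.141, -0.002, 0.692]
contact_force: [-1.4, -0.3, 4.9]
opening: 0.399
```

Request:
servo_tool(rows=[[0,[0,0,0],[0,0,0]],[0,[0,0,0],[0,0,0]],[0,[0,0,0],[0,0,0]],[0,[0,0,0],[0,0,0]]])

```text
clock: 4.75
eef_pos: [509.1, 136.8, 25.2]
tcp_rot: [3.141, -0.002, 0.692]
contact_force: [-1.1, 1.1, 5.5]
opening: 0.396
```

Request:
servo_tool(rows=[[0,[0,0,-15],[0,0,0]],[0,[0,0,-35],[0,0,0]],[0,[0,0,-40],[0,0,0]],[0,[0,0,-20],[0,0,0]],[0,[0,0,0],[0,0,0]]])

```text
clock: 5.38
eef_pos: [509.6, 136.8, 136.4]
tcp_rot: [3.14, -0.004, 0.692]
contact_force: [-0.5, -1.0, -1.4]
opening: 0.393
```

```bash
python3 plan.py 570 -104.5 130 -0.057 10 0
```

```text
[0.0, [-10.7, 22.4, 0.6], [0.0, -0.03, 4.29]],[0.0, [-9.0, 23.2, 0.7], [0.0, -0.03, 4.29]],[0.0, [-7.3, 23.8, 0.7], [0.0, -0.02, 4.29]],[0.0, [-5.5, 24.3, 0.6], [0.0, -0.03, 4.29]],[0.0, [-3.7, 24.6, 0.7], [0.0, -0.02, 4.29]],[0.0, [-1.8, 24.8, 0.6], [0.0, -0.03, 4.29]],[0.0, [0.1, 24.9, 0.7], [0.0, -0.03, 4.29]],[0.0, [1.9, 24.8, 0.6], [0.01, -0.02, 4.29]],
[0.0, [3.8, 24.6, 0.7], [0.01, -0.03, 4.3]],[0.0, [5.6, 24.2, 0.6], [0.0, -0.02, 4.29]],[ 570.04926172 -104.5197491   130.02009384]
```

Request:
servo_tool(rows=[[0,[-10.7,22.4,0.6],[0,0,4.29]],[0,[-9,23.2,0.7],[0,0,4.29]],[0,[-7.3,23.8,0.7],[0,0,4.29]],[0,[-5.5,24.3,0.6],[0,0,4.29]],[0,[-3.7,24.6,0.7],[0,0,4.29]],[0,[-1.8,24.8,0.6],[0,0,4.29]],[0,[0.1,24.9,0.7],[0,0,4.29]],[0,[1.9,24.8,0.6],[0,0,4.29]]])

```text
clock: 6.38
eef_pos: [556.0, -57.3, 127.8]
tcp_rot: [-3.141, 0.002, 0.09]
contact_force: [0.4, 0.6, -0.6]
opening: 0.393
```

Request:
servo_tool(rows=[[0,[3.8,24.6,0.7],[0,0,4.3]],[0,[5.6,24.2,0.6],[0,0,4.29]],[0,[0,0,0],[0,0,0]],[0,[0,0,0],[0,0,0]]])

```text
clock: 6.88
eef_pos: [568.0, -104.3, 126.8]
tcp_rot: [-3.141, 0.001, -0.056]
contact_force: [-0.5, -0.7, -1.1]
opening: 0.391
```

```bash
python3 - <<'E'
from h import *
o=[]
s=sense(); e=s["eef_pos"]; print(e,s["tcp_rot"],s["contact_force"])
for n,(cx,cy) in {"top":(310,204),"scene":(300,245)}.items():
    f=grab_frame(n); cv2.imwrite(f"pics/{n}1.png",f)
    w,h,K=64,72,6; x0,y0=cx-32,cy-36
    g=cv2.resize(f[y0:y0+h,x0:x0+w],(w*K,h*K),interpolation=cv2.INTER_CUBIC)
    def d(B,pose,col):
        q=((proj(n,place(np.array(B,float),*pose))-[x0-.5,y0-.5])*K); cv2.polylines(g,[cv2.convexHull(np.round(q).astype(np.int32))],True,col,1)
    P=(e[0],e[1],s["tcp_rot"][2],e[2]-25.2)
    d(RB[0],P,(0,0,255)); d(RB[1],P,(0,255,255)); d(box(70,56,67,67),(570,-104.5,-.057),(0,255,0))
    o.append(g)
cv2.imwrite("pics/ov3.png",np.hstack(o))
E
```

```text
[ 568.02686235 -104.32448624  126.81686043] [-3.14115704e+00  1.45781177e-03 -5.61074947e-02] [-0.52885588 -0.74682885 -1.1252639 ]
```

View pics/ov3.png

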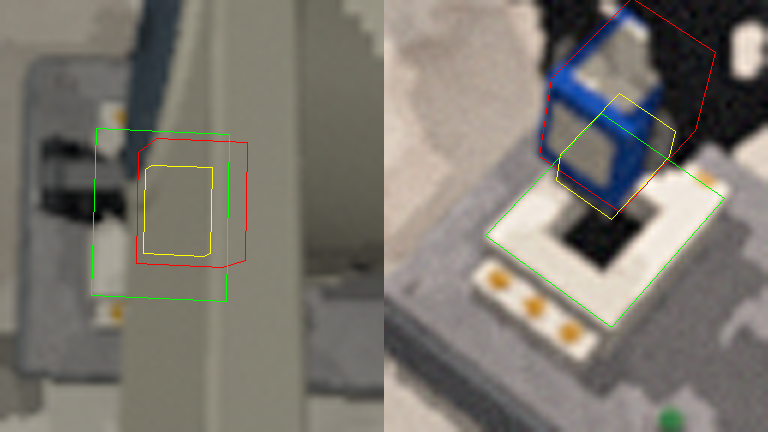

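The scene view has the relay model and the socket outline (green) each on their image edges to within about 1 px; the arm hides the top view. I'll shift +2.3 mm in x and go down in steps.

Request:
servo_tool(rows=[[0,[2.3,0.1,15],[0,0,0]],[0,[0,0,14],[0,0,0]],[0,[0,0,2],[0,0,0]],[0,[0,0,2],[0,0,0]],[0,[0,0,2],[0,0,0]],[0,[0,0,0],[0,0,0]]])

```text
clock: 7.72
eef_pos: [571.2, -105.1, 92.6]
tcp_rot: [3.142, -0.0, -0.057]
contact_force: [0.6, 0.1, -1.7]
opening: 0.39
```

Request:
servo_tool(rows=[[0,[-0.6,-0.4,1],[0,0,0]],[0,[0,0,1.5],[0,0,0]],[0,[0,0,1],[0,0,0]],[0,[0,0,0],[0,0,0]]])

```text
clock: 8.22
eef_pos: [570.5, -104.7, 88.9]
tcp_rot: [3.141, -0.0, -0.057]
contact_force: [0.3, -1.2, -0.7]
opening: 0.393
```

The foot is 3 mm below the mouth with no force, so it is in the hole. Continuing.

Request:
servo_tool(rows=[[0,[0,0,2],[0,0,0]],[0,[0,0,3],[0,0,0]],[0,[0,0,3],[0,0,0]],[0,[0,0,2],[0,0,0]],[0,[0,0,0],[0,0,0]]])

```text
clock: 8.85
eef_pos: [570.4, -104.7, 78.7]
tcp_rot: [3.141, 0.0, -0.057]
contact_force: [-0.2, -3.1, -3.0]
opening: 0.394
```

Request:
servo_tool(rows=[[0,[0,0,1.5],[0,0,0]],[0,[0,0,1],[0,0,0]],[0,[0,0,1],[0,0,0]],[0,[0,0,0],[0,0,0]]])

```text
clock: 9.35
eef_pos: [570.6, -104.7, 76.2]
tcp_rot: [3.141, -0.0, -0.057]
contact_force: [-2.9, -2.9, 7.3]
opening: 0.39
```

Contact at TCP z 76.2, the expected home height. I'll press on gently to confirm.

Request:
servo_tool(rows=[[0,[0,0,1],[0,0,0]],[0,[0,0,1],[0,0,0]],[0,[0,0,0],[0,0,0]]])

```text
clock: 9.72
eef_pos: [570.7, -104.8, 76.1]
tcp_rot: [3.141, -0.001, -0.057]
contact_force: [-8.7, -2.0, 28.8]
opening: 0.389
```

Hard stop, fully home. Release and lift.

Request:
servo_tool(rows=[[0,[0,0,-2.5],[0,0,0]],[55,[0,0,0],[0,0,0]],[55,[0,0,0],[0,0,0]],[55,[0,0,0],[0,0,0]],[55,[0,0,-15],[0,0,0]],[55,[0,0,-30],[0,0,0]],[55,[0,0,-35],[0,0,0]],[55,[0,0,0],[0,0,0]]])

```text
clock: 10.72
eef_pos: [572.6, -105.0, 159.7]
tcp_rot: [3.141, -0.006, -0.057]
contact_force: [0.3, 0.3, 0.3]
opening: 0.644
```

```bash
python3 plan.py 566 -225.5 145 -0.057 6 50
```

```text
[50.0, [0.0, 20.1, 2.5], [0.01, -0.06, 0.0]],[50.0, [0.0, 20.1, 2.5], [0.01, -0.06, 0.0]],[50.0, [0.0, 20.1, 2.4], [0.01, -0.06, 0.0]],[50.0, [0.1, 20.1, 2.5], [0.0, -0.05, 0.0]],[50.0, [0.0, 20.2, 2.4], [0.01, -0.06, 0.0]],[50.0, [0.1, 20.1, 2.5], [0.0, -0.05, 0.01]],[ 566.02962079 -225.48777752  144.97106901]
```

Request:
servo_tool(rows=[[50,[-1,20,2.5],[0,0,0]],[50,[-1,20,2.5],[0,0,0]],[50,[0,20,2.5],[0,0,0]],[50,[0,20,2.5],[0,0,0]],[50,[0,20,2.5],[0,0,0]],[50,[0,19.7,2.5],[0,0,0]],[50,[0,0,0],[0,0,0]],[50,[0,0,0],[0,0,0]]])

```text
clock: 11.72
eef_pos: [561.6, -223.9, 140.9]
tcp_rot: [-3.141, 0.0, -0.057]
contact_force: [0.2, 0.7, -0.4]
opening: 0.583
```

```bash
python3 - <<'E'
from h import *
o=[]
s=sense(); e=s["eef_pos"]; print(e,s["tcp_rot"],s["contact_force"])
for n,(cx,cy) in {"top":(320,204),"scene":(325,265)}.items():
    f=grab_frame(n); cv2.imwrite(f"pics/{n}2.png",f)
    w,h,K=80,90,5; x0,y0=cx-40,cy-45
    g=cv2.resize(f[y0:y0+h,x0:x0+w],(w*K,h*K),interpolation=cv2.INTER_CUBIC)
    def d(B,pose,col):
        q=((proj(n,place(np.array(B,float),*pose))-[x0-.5,y0-.5])*K); cv2.polylines(g,[cv2.convexHull(np.round(q).astype(np.int32))],True,col,1)
    d(RB[0],(569.9,-104.7,-.057,51),(0,0,255)); d(box(32,10,70,96),(563,-224.5,-.057),(0,255,0))
    o.append(g)
cv2.imwrite("pics/ov4.png",np.hstack(o))
E
```

```text
[ 561.59446468 -223.90751876  140.89123091] [-3.14126825e+00  2.44050273e-04 -5.72592580e-02] [ 0.20541363  0.73570528 -0.37419142]
```

View pics/ov4.png

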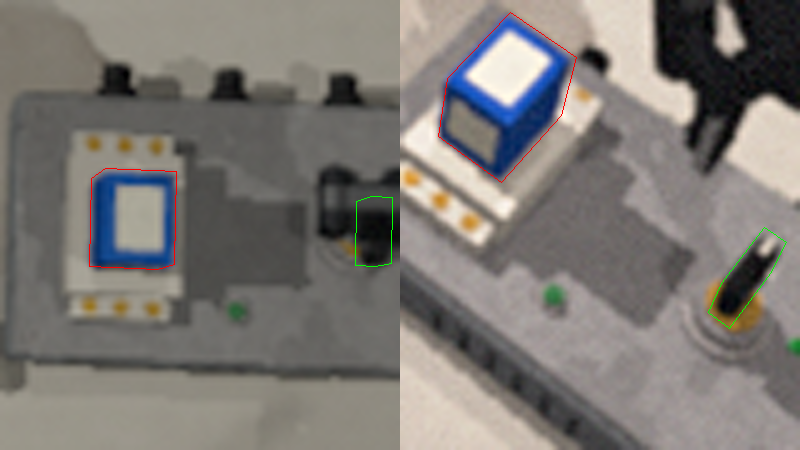

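The relay sits flush on the socket at scene (510,95), matching the home model, and the key model matches the bow at (745,280). Descending onto the key.

Request:
servo_tool(rows=[[50,[1.3,0.7,20],[0,0,0]],[50,[0,0,30],[0,0,0]],[50,[0,0,16],[0,0,0]],[50,[0,0,2],[0,0,0]],[50,[0,0,0],[0,0,0]],[0,[0,0,0],[0,0,0]],[0,[0,0,0],[0,0,0]],[0,[0,0,0],[0,0,0]]], force=50)

```text
clock: 12.82
eef_pos: [563.5, -225.4, 73.9]
tcp_rot: [3.141, -0.001, -0.057]
contact_force: [-1.6, -2.2, 5.5]
opening: 0.106
```

Request:
servo_tool(rows=[[0,[0,0,0],[0,0,0]],[0,[0,0,0],[0,0,0]]])

```text
clock: 13.08
eef_pos: [563.5, -225.4, 73.9]
tcp_rot: [3.141, -0.001, -0.057]
contact_force: [-2.2, -2.5, 6.7]
opening: 0.104
```

Request:
servo_tool(rows=[[0,[0,0,0],[0,0,4]],[0,[0,0,0],[0,0,8]],[0,[0,0,0],[0,0,8]],[0,[0,0,0],[0,0,8]],[0,[0,0,0],[0,0,8]],[0,[0,0,0],[0,0,8]],[0,[0,0,0],[0,0,8]],[0,[0,0,0],[0,0,8]]])

```text
clock: 14.08
eef_pos: [563.0, -226.2, 73.8]
tcp_rot: [3.141, -0.002, -1.108]
contact_force: [-4.0, -7.6, 6.3]
opening: 0.102
```

```bash
python3 -c "
from rig import *;s=sense();print(s['tcp_rot'],s['wrist_torque'],s['contact_force'],s['qpos'],s['opening'])"
```

```text
[ 3.14104771e+00 -2.23753822e-03 -1.10809008e+00] [-1.32123819  0.68445065  0.05697707] [-3.989208   -7.59249478  6.28748353] [-0.38352278  0.50958895  1.79164968 -0.0025418   0.83904139  2.29706136] 0.10173411370748103
```

Request:
servo_tool(rows=[[0,[0,0,0],[0,0,5]],[0,[0,0,0],[0,0,4]],[0,[0,0,0],[0,0,3]],[0,[0,0,0],[0,0,1.5]],[0,[0,0,0],[0,0,0]]])

```text
clock: 14.7
eef_pos: [562.8, -226.3, 73.9]
tcp_rot: [3.141, -0.003, -1.338]
contact_force: [-4.6, -6.9, 6.7]
opening: 0.103
```

```bash
python3 -c "
from rig import *;s=sense();print(s['tcp_rot'],s['wrist_torque'],s['contact_force'],s['opening'])"
```

```text
[ 3.14105150e+00 -2.61371829e-03 -1.33805314e+00] [-1.28617697  0.75092177  0.69946383] [-4.64758287 -6.90412865  6.71087019] 0.1029208821961804
```

Torque rose from 0.06 to 0.70 Nm at 1.28 rad: the stop. One more small push to confirm.

Request:
servo_tool(rows=[[0,[0,0,0],[0,0,1.5]],[0,[0,0,0],[0,0,1]],[0,[0,0,0],[0,0,0]]])

```text
clock: 15.08
eef_pos: [562.8, -226.3, 73.9]
tcp_rot: [3.141, -0.003, -1.38]
contact_force: [-5.4, -7.6, 7.5]
opening: 0.102
```

```bash
python3 -c "
from rig import *;s=sense();print(s['tcp_rot'],s['wrist_torque'],s['contact_force'],s['opening'])"
```

```text
[ 3.14094869e+00 -2.88304912e-03 -1.38037203e+00] [-1.30581606  0.77198449  1.32020592] [-5.42220248 -7.64239207  7.47056115] 0.10186852400533146
```

At the stop, with torque rising at a fixed angle. Release, lift, move clear.

Request:
servo_tool(rows=[[45,[0,0,0],[0,0,0]],[45,[0,0,0],[0,0,0]],[45,[0,0,0],[0,0,0]],[45,[0,0,0],[0,0,0]],[45,[0,0,-15],[0,0,0]],[45,[0,0,-40],[0,0,0]],[45,[0,0,-50],[0,0,0]],[45,[0,0,-30],[0,0,0]]])

```text
clock: 16.08
eef_pos: [563.9, -225.1, 211.8]
tcp_rot: [-3.138, -0.002, -1.383]
contact_force: [0.1, -0.0, 0.2]
opening: 0.524
```

Request:
servo_tool(rows=[[45,[35,0,0],[0,0,0]],[45,[40,0,0],[0,0,0]],[45,[40,0,0],[0,0,0]],[45,[35,0,0],[0,0,0]],[45,[0,0,0],[0,0,0]],[45,[0,0,0],[0,0,0]]])

```text
clock: 16.82
eef_pos: [590.7, -371.6, 208.4]
tcp_rot: [-3.142, 0.0, -1.384]
contact_force: [0.4, 0.0, 0.2]
opening: 0.528
```

```bash
python3 - <<'E'
from h import *
o=[]
s=sense(); print(s["eef_pos"],s["contact_force"])
for n,(cx,cy) in {"top":(328,204),"scene":(325,265)}.items():
    f=grab_frame(n); cv2.imwrite(f"pics/{n}3.png",f)
    w,h,K=80,90,5; x0,y0=cx-40,cy-45
    g=cv2.resize(f[y0:y0+h,x0:x0+w],(w*K,h*K),interpolation=cv2.INTER_CUBIC)
    def d(B,pose,col):
        q=((proj(n,place(np.array(B,float),*pose))-[x0-.5,y0-.5])*K); cv2.polylines(g,[cv2.convexHull(np.round(q).astype(np.int32))],True,col,1)
    d(RB[0],(569.9,-104.7,-.057,51),(0,0,255)); d(box(32,10,70,96),(563,-224.5,-1.307),(0,255,0))
    o.append(g)
cv2.imwrite("pics/ov5.png",np.hstack(o))
T={n:np.linalg.inv(C[n]["world_to_cam"]) for n in C}
for t in("spice_jar","vial","pot"):
    for n in C:
        for d in boxes_of(n,t)[:1]: print(n,t,(T[n]@np.r_[d["centre"],1])[:3].round(0))
E
```

```text
[ 590.65485818 -371.56872218  208.41267449] [0.39194759 0.01360854 0.20819977]
top spice_jar [638. 190.  97.]
scene vial [613. 274.  43.]
top vial [620. 276.  64.]
scene pot [ 754. -131.   71.]
top pot [ 764. -129.   69.]
```

View pics/ov5.png

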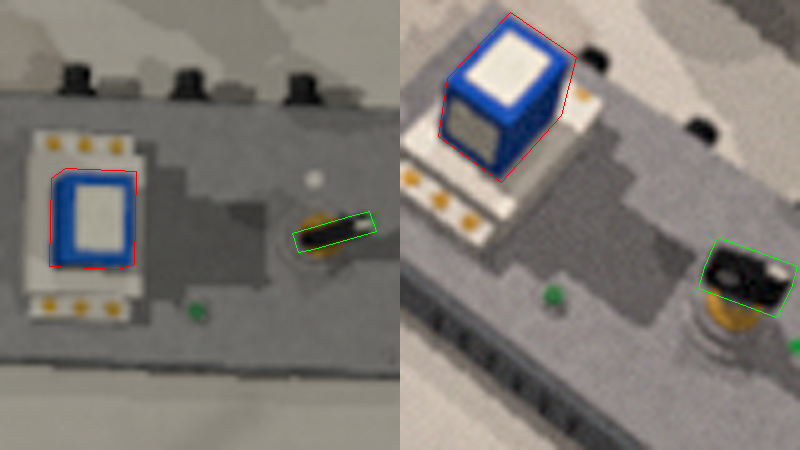

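The relay matches the home model in both views. The key bow, at top (335,232) and scene (748,277), lies on the 1.25 rad model with its white pointer towards the green dot. The bystanders haven't moved. Handing in.

```bash
python3 -c "
from rig import *;print(sign_off())"
```

```text
the job is handed in; nothing more can be done
None
```

I plugged the blue relay into the white socket, then turned the key clockwise to its stop at the green dot. The arm was clear of everything when I handed in, about 17 s into the 48 s allowed.

- **Relay:** It went in with almost no side force and met a hard stop of about 29 N at the expected home height. After release, it matched the model of a fully seated, straight relay in both views.
- **Key:** The wrist torque rose from about 0.06 to 1.3 Nm at the stop. The gripper turned 1.32 rad in all, a little past the key's 1.25 rad stop. The final pictures show the bow at 1.25 rad, with the pointer towards the green dot.
- **Bystanders:** The vial and pot were within 3 mm of where they started, in both views. The jar was too, but the scene camera missed it in the last check, so that rests on the top view alone.
- **Disagreement:** My first controller fit was about 1.5 mm off in x compared with the picture. I corrected for that before inserting the relay.

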